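# Open the parts case against its lid stop and put the lock cylinder away

## Robot

A 6-joint arm with a two-finger parallel gripper is mounted at the origin on a cart in front of the work surface, level with it; the furniture and walls round the work are solid. World frame = base frame: x ahead of the robot, y to its left, z up, the work surface at z = 0. Lengths are in m, angles in rad, forces in N, time in s.
With the tool pointing down it reaches from about 0.375 to 0.9 m from the base axis. Payload 3.1 kg.
Tool frame: the origin (TCP) lies where the fingers leave the gripper's body, on its centre line; the fingertips stand 70 mm ahead of it and the grasp point (between the pads) lies 51 mm ahead of it (robot.tip_reach is the distance from the TCP to the fingertips, in m); z points along the fingers, y is the line along which they close (so a half turn about z gives the same grasp; the last joint's range is limited). The gripper opens to 87 mm and grips with 3 to 60 N. Pads are 19 mm wide; open, the fingers measure 117 mm over their backs; the gripper's body (75 mm by 190 mm) begins 51 mm behind the grasp point.
Start: joints at [-1.379, 0.527, 1.433, -0, 1.181, -0.178], TCP at [0.226, -0.582, 0.292] pointing down, gripper open.
Joint ranges: [-3.08, 3.08], [-0.75, 2.2], [0.22, 2.44], [-1.43, 4.57], [0, 2.65], [-2.85, 2.85]. Speed limits (rad/s): [2.79, 2.79, 3.14, 3.14, 3.14, 3.14].

## Interface

Orientations are given as a unit quaternion [x, y, z, w].
In Python, from rig import robot gives the robot as it stands.
- The arm moves only by the tool carry_out, never from a script. Its argument "rows" is a list that holds one entry, the list of rows, each a list of 6 numbers: the shift along the tool's x, y, z in mm, then the turn, a rotation vector about the tool's x, y, z in units of 8 degrees (1.0 is 8 degrees). A call has 1 to 20 rows; each row is the pose to reach, as a shift and turn from the pose commanded when the call began, along the tool's axes at that moment; what a row does not reach only later rows make up. A row lasts 1/10 s, in which the tool goes at most 50 mm and 8.59 degrees, less where a joint would pass 70% of its speed; a pose out of reach is approached as far as the arm can. A call with a gripper value outside its range is refused whole. "fingers" is the opening, from 0 (shut) to 1 (fully open), set as the call begins (left out, the last holds). The fingers move at their own pace and stop on an object; "grip_force" is the grip in N (left out, the last holds). Time passes only in rows, so rows that repeat a pose let the fingers close. It gives the time, the measured TCP pose, the force and the opening at its end, in the units of the state.
- robot.get_obs(): the state, without advancing time (a new reading comes with each control period).
- robot.camera(name): name is "scene" or "top" or "wrist"; returns a dict with "color" (400x640x3 uint8, red, green, blue), "depth" (400x640 float32, m along the optical axis (not along the pixel's ray), 0 where there is no reading), "K" (3x3 intrinsics, pixels), "camera_from_world" (4x4, takes a point from world to camera coordinates). Camera axes: x right, y down, z forward; pixel columns grow to the right and rows downward; lengths in m; the calibration is good to about 2 mm. A picture is of the moment at which its call begins.
- robot.hand_in(): hands the job in, once; it reports no verdict.
The state is a dict: "time": time; "q": joint angles; "joint_velocities": joint speeds; "joint_torque": joint torques, N m; "position": TCP position; "tool_rot": TCP orientation; "ft_force": force on the tool from outside, world axes, zero at the start; "moment": the same for the moment, N m; "grip_width": finger opening in m.
Only numpy, scipy, OpenCV 4.12 (cv2) and the standard library are available. Lean on these libraries where they do the work, as an engineer would, in place of code of your own. Each camera call takes 0.05 s, during which the arm holds its last target. There are 200 camera calls.

## Task

Open the small blue steel case by the bar on its lid, swinging the lid up and back until its heel comes firmly against the brass stop bolt behind the hinge, and hold it pressed there for a moment, gently enough that the bolt is not pushed down in its bracket. Leave the lid resting at the bolt, then lower the silver lock cylinder flat onto the floor of the case without dropping it and let go. Leave the toothed cutter wheel, the brass padlock and the red key beside the case where they are.

Things in the scene. Friction and masses are not known exactly. Their poses are not given: they have to be found in the camera images.
- case: Open blue sheet-steel case, fixed to the worktop, outside 110 mm (its x) by 116 mm (its y) by 52 mm high; walls 3 mm, inner floor about 4 mm above the worktop. Origin: centre of its underside; z up, x from the front (bar side, toward the robot) to the hinge at the back, y along the hinge.
- case_lid (a joint): Hinge angle of the lid in rad: 0 shut, growing as it opens up and back; found shut or a little ajar. The hinge is stiff (0.30 N m of friction, about 2 N at the bar, plus up to 4 N for turning the bar in a firm grip) and the lid stays where it is left. The heel meets the bolt anywhere from about 1.6 to 1.95 rad, different each time because the bolt is set at different heights.
- case_lid_hinge (a point): Midpoint of the lid's hinge axis, which runs along the case's y, 58 mm behind the case's centre and 56 mm above the worktop.
- lid_bar (a point): Middle of the steel bar by which the lid is opened: a round bar 10 mm thick along the case's y, 62 mm clear between its two arms, parallel to the hinge and 160 mm from it, 44 mm out in front of the free edge of the 4 mm lid plate (118 mm wide). In front of the case and level with the lid when shut, on top when open. Can be pinched from above with one finger on each side, and turns between the fingers as the lid swings.
- lid_heel (a point): The spot on the lid's steel heel (a 6 x 14 x 40 mm lug at the hinge, standing up on the shut lid) that comes down on the bolt, 30 mm from the hinge axis; its x axis points out of the heel toward the bolt.
- stop_bracket (a point): Top of the fixed bracket behind the case, on the axis of the upright brass stop bolt (10 mm domed tip), 30 mm behind the hinge axis, 35 mm above the worktop. How high the bolt is set differs by 10 mm and is not given: feel (or see) the meeting. From first touch the push at the bar rises by 1 to 2 N per mm. Friction alone holds the bolt: more than 70 N from the heel (about 13 N at the bar, over what moves the free lid) pushes it down for good.
- cylinder_center (a point): Centre of the silver double lock cylinder lying on the worktop to the left of the case: 33 mm (its x) by 63 mm (its y) by 18 mm high, about 9 mm above its underside. Grasp across the 33 mm.
- cutter_wheel: Bystander: toothed steel disc, 60 mm across, 6 mm thick, lying flat. Origin: centre of its underside.
- padlock: Bystander: brass padlock lying flat, 64 x 40 x 14 mm. Origin: centre of its underside.
- red_key: Bystander: key with a red head, 55 x 28 x 6 mm. Origin: centre of its underside.
Not all that is in view belongs to the job. What is shaped like the part that bears cylinder_center but black is not meant.

How it is judged:
On the way, in this order (a step that is already met when the one before it is completed fails the run):
1. the lid is opened until its heel presses on the stop bolt with more than 10 N (about 2 N at the bar beyond the hinge friction), for 0.2 s (contact force between case_lid and stop_bolt above 10 N and x of bolt_hit in the frame of lid_heel below 0.0065 m), for 0.2 s.
2. the lock cylinder is inside the case, on its floor (x of cylinder_center in the frame of case between -0.05 and 0.05 m and y of cylinder_center in the frame of case between -0.05 and 0.05 m and height (world z) of cylinder_center below 0.022 m and x of bolt_hit in the frame of lid_heel below 0.0065 m), for 0.2 s.
At the end, for the whole second after the job is handed in: The lid rests at its stop (heel face within 1.5 mm of the bolt, about 3 degrees), and the lock cylinder lies flat (within 0.15 rad) on the case floor, centre within 50 mm of the middle of the case in x and y and under 22 mm above the worktop, released and at rest (all of step 2 and angle between cylinder_center's own z axis and vertical below 0.15 rad and linear speed of cylinder below 0.02 m/s and velocity of joint case_lid below 0.05 rad/s); the robot touches nothing.
It fails at once if the stop bolt is pushed down by more than 1.5 mm (distance of bolt_hit from where it was at the start of the episode above 0.0015 m).
It fails at once if the lock cylinder is dropped into the case (faster than 0.6 m/s over the case, below 80 mm) (x of cylinder_center in the frame of case between -0.05 and 0.05 m and y of cylinder_center in the frame of case between -0.05 and 0.05 m and height (world z) of cylinder_center below 0.08 m and linear speed of cylinder above 0.6 m/s).
It fails at once if the cutter wheel is moved by more than 15 mm (distance of cutter_wheel from where it was at the start of the episode above 0.015 m).
It fails at once if the padlock is moved by more than 15 mm (distance of padlock from where it was at the start of the episode above 0.015 m).
It fails at once if the red key is moved by more than 15 mm (distance of red_key from where it was at the start of the episode above 0.015 m).
It also fails if it takes over 70 s, if anything falls off the work surface, if the arm or the gripper's body presses on something with over 40 N, if the wrist force passes 120 N, or if a joint passes its speed limit or range.

## Working session

There is one attempt and no reset: what is moved stays moved. The work goes in short steps, Python scripts to look and compute and a tool call to move; the robot and the scene stay as the last step left them, time stands still between calls to the robot, and variables do not carry over. Pictures are saved under pics/ and viewed, on a budget of 10 in all, crops included, one or two more only if the job needs it, and the job is handed in when it is done.

Besides the shell and the picture viewer there is one more tool, called after "Emit:" by a JSON object that holds its "name" and its "arguments", one argument or row to a line. carry_out: Moves the arm, as the interface text tells. Its arguments: {"type":"object","properties":{"rows":{"type":"array"},"fingers":{"type":"number"},"grip_force":{"type":"number"}},"required":["rows"]}

```bash
mkdir -p pics; ls; cat > h.py <<'E'
from rig import robot
import numpy as np, cv2
from scipy.spatial.transform import Rotation as R
def shot(n,f):
    c=robot.camera(n); np.savez('/tmp/'+f+'.npz',**c); cv2.imwrite('pics/'+f+'.png',c['color'][:,:,::-1]); return c
def load(f): return dict(np.load('/tmp/'+f+'.npz'))
def px(c,u,v,z=None):
    "world point at pixel; z given: intersect plane, else depth"
    T=np.linalg.inv(c['camera_from_world']); r=np.linalg.inv(c['K'])@[u,v,1]
    d=T[:3,:3]@r; o=T[:3,3]
    if z is None: return o+d*c['depth'][int(v),int(u)]
    return o+d*(z-o[2])/d[2]
def proj(c,p):
    q=c['camera_from_world']@np.append(p,1); q=c['K']@q[:3]; return q[:2]/q[2]
def rel(target,rot=None):
    "mm shift in tool axes from the current measured pose; turn units"
    o=robot.get_obs(); Rt=R.from_quat(o['tool_rot'])
    print('shift',np.round(Rt.inv().apply(np.array(target)-o['position'])*1000,1), 'turn' ,None if rot is None else np.round(np.degrees((Rt.inv()*rot).as_rotvec())/8,2))
E
python3 - <<'E'
from h import *
o=robot.get_obs(); print({k:np.round(v,3) for k,v in o.items()}); print(R.from_quat(o['tool_rot']).as_matrix().round(3))
a=shot('top','top1'); b=shot('scene','scene1')
E
```

```text
pics
{'time': np.float64(0.0), 'q': array([-1.378,  0.528,  1.434, -0.   ,  1.181, -0.178]), 'joint_velocities': array([ 0.   ,  0.001, -0.001, -0.001,  0.001,  0.   ]), 'joint_torque': array([-1.0000e-03, -4.4005e+01, -1.7659e+01,  6.3000e-02,  5.8000e-02,
       -0.0000e+00]), 'position': array([ 0.226, -0.582,  0.291]), 'tool_rot': array([ 0.983,  0.184, -0.   , -0.001]), 'ft_force': array([ 0.356,  0.362, -0.987]), 'moment': array([-0.014,  0.005, -0.017]), 'grip_width': np.float64(0.087)}
[[ 0.932  0.362 -0.   ]
 [ 0.362 -0.932  0.002]
 [ 0.    -0.002 -1.   ]]
```

View pics/top1.png

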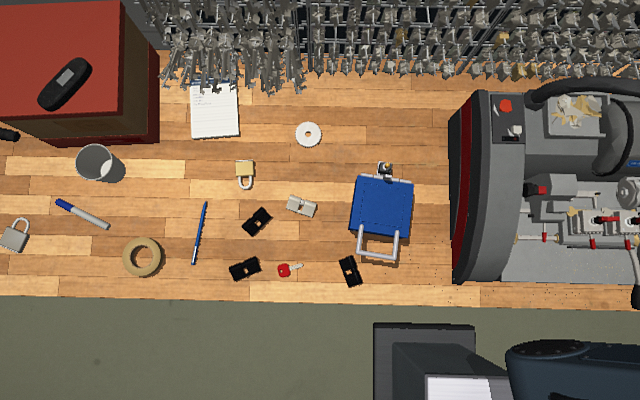

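View pics/scene1.png

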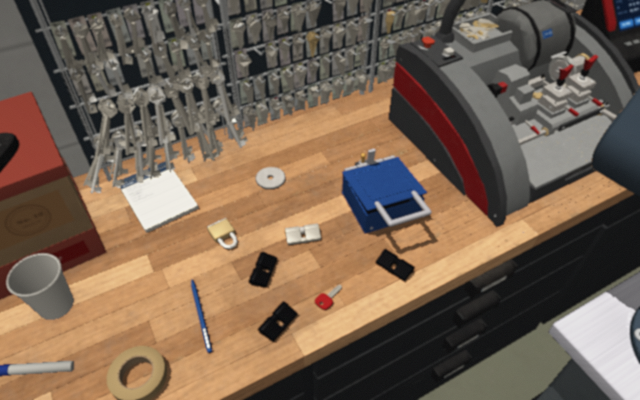

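Top view: the blue case is at (382,205), its bar at about (379,256), and the stop bracket at (385,168). Cylinder candidates are the silver one at (301,206) and black ones at (257,222), (245,268) and (350,271). Only the silver one fits. I'll confirm it in an enlarged crop.

```bash
python3 - <<'E'
from h import *
a=load('top1'); im=a['color'][150:300,270:430,::-1]
cv2.imwrite('pics/c1.png',cv2.resize(im,None,fx=5,fy=4*1.0,interpolation=cv2.INTER_CUBIC) if 0 else cv2.resize(im,(640,600),interpolation=cv2.INTER_CUBIC))
print(np.linalg.inv(a['camera_from_world'])[:3].round(3), a['K'])
E
```

```text
[[ 0.025 -0.987  0.156  0.371]
 [-1.    -0.023  0.011  0.393]
 [-0.007 -0.156 -0.988  0.958]] [[444.56750614   0.         312.28434935]
 [  0.         444.56750614 193.80341032]
 [  0.           0.           1.        ]]
```

View pics/c1.png

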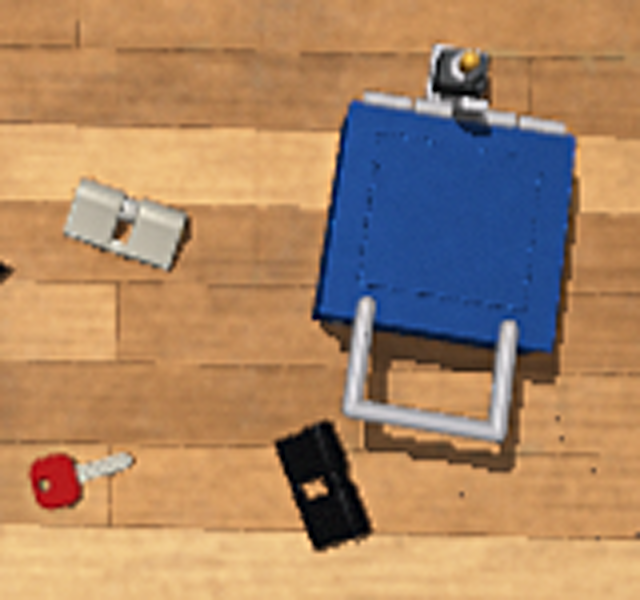

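The crop confirms the silver double cylinder at (301,206), with its long axis running roughly left to right. The bar's ends are at crop (352,410) and (502,432). Next I compute positions, fitting the lid plane from depth.

```bash
python3 - <<'E'
from h import *
a=load('top1'); f=lambda x,y:(270+x/4,150+y/4)
def plane(poly,lo=0.0):
    m=np.zeros((400,640),np.uint8); cv2.fillPoly(m,[np.int32([f(*p) for p in poly])],1)
    P=np.array([px(a,u,v) for v,u in zip(*np.where(m))]); c=P.mean(0); n=np.linalg.svd(P-c)[2][2]; return c,n*np.sign(n[2]),P
c,n,P=plane([(370,130),(550,150),(535,325),(345,300)]); print('lid',c.round(4),n.round(4),'tilt',np.arccos(n[2]))
for p in [(360,102),(572,135),(555,352),(318,318)]: print('lidcorner',px(a,*f(*p),z=0.06).round(4))
for p in [(352,410),(426,421),(502,432)]:
    u,v=f(*p); D=[px(a,u,v+k) for k in(-1,0,1)]; print('bar depth',np.round(D,3).tolist(), px(a,u,v,z=0.056).round(4))
c,n,P=plane([(80,195),(180,225),(168,258),(70,228)]); print('cyl',c.round(4),P[:,2].max())
for p in [(85,180),(188,212),(170,270),(65,235)]: print('cc',px(a,*f(*p),z=0.012).round(4))
for p in [(470,62)]: print('bolt',px(a,*f(*p)).round(4),px(a,*f(*p),z=0.05).round(4))
print('key',px(a,*f(130,460),z=0).round(3),'black',[px(a,*f(*p),z=0.018).round(3) for p in [(280,440),(328,422),(368,532),(320,548)]])
print('wheel',px(a,308,134,z=0).round(3))
E
```

```text
lid [0.4894 0.262  0.0693] [ 0.9579 -0.193   0.2126] tilt 1.3565958974012742
lidcorner [0.5535 0.3059 0.06  ]
lidcorner [0.5388 0.1973 0.06  ]
lidcorner [0.4278 0.207  0.06  ]
lidcorner [0.442  0.3262 0.06  ]
bar depth [[0.398, 0.31, 0.075], [0.396, 0.31, 0.079], [0.394, 0.31, 0.079]] [0.3965 0.3082 0.056 ]
bar depth [[0.393, 0.274, 0.08], [0.392, 0.274, 0.074], [0.39, 0.274, 0.076]] [0.3919 0.2711 0.056 ]
bar depth [[0.389, 0.236, 0.075], [0.387, 0.237, 0.076], [0.385, 0.236, 0.075]] [0.3874 0.233  0.056 ]
cyl [0.4932 0.4276 0.0121] 0.019877931901285284
cc [0.517  0.4488 0.012 ]
cc [0.5009 0.393  0.012 ]
cc [0.4695 0.4018 0.012 ]
cc [0.4869 0.4585 0.012 ]
bolt [0.5769 0.2487 0.0555] [0.5781 0.2478 0.05  ]
key [0.369 0.421 0.   ] black [array([0.381, 0.342, 0.018]), array([0.391, 0.317, 0.018]), array([0.335, 0.296, 0.018]), array([0.326, 0.321, 0.018])]
wheel [0.657 0.417 0.   ]
```

```bash
python3 - <<'E'
from h import *
a=load('top1'); f=lambda x,y:(270+x/4,150+y/4)
def plane(poly):
    m=np.zeros((400,640),np.uint8); cv2.fillPoly(m,[np.int32([f(*p) for p in poly])],1)
    P=np.array([px(a,u,v) for v,u in zip(*np.where(m&(a['depth']>0.3)))])
    for _ in range(4):
        c=P.mean(0); n=np.linalg.svd(P-c)[2][2]; n*=np.sign(n[2]); d=(P-c)@n; P=P[abs(d)<max(.003,2*np.median(abs(d)))]
    return c,n,P
c,n,P=plane([(370,130),(550,150),(535,325),(345,300)]); print('lid',c.round(4),n.round(4),len(P),'tilt',np.arccos(n[2]))
for w,p in [('bench',[(200,300),(300,300),(300,400),(200,400)]),('cyl',[(80,195),(180,225),(168,258),(70,228)])]:
    c,n,P=plane(p); print(w,c.round(4),n.round(3),np.percentile(P[:,2],[5,50,95]).round(4))
m=np.zeros((400,640),np.uint8)
cv2.line(m,tuple(np.int32(f(375,414))),tuple(np.int32(f(480,429))),1,2)
P=np.array([px(a,u,v) for v,u in zip(*np.where(m))]); P=P[(P[:,2]>.04)&(P[:,2]<.12)];print('bar',len(P),np.median(P,0).round(4))
E
```

```text
lid [0.4901 0.2614 0.065 ] [ 0.0998 -0.0172  0.9949] 1996 tilt 0.10141983524703868
bench [0.4284 0.3579 0.    ] [0.002 0.001 1.   ] [-0.0022 -0.0001  0.0024]
cyl [0.494  0.4281 0.0131] [-0.361  0.106  0.927] [0.009  0.013  0.0178]
bar 85 [0.392  0.273  0.0775]
```

```bash
python3 - <<'E'
from h import *
T={}
P=[]
for f in('top1','scene1'):
    a=load(f); v,u=np.mgrid[0:400:2,0:640:2]; d=a['depth'][v,u]
    p=np.linalg.inv(a['K'])@np.stack([u,v,np.ones_like(u)]).reshape(3,-1)*d.ravel()
    M=np.linalg.inv(a['camera_from_world']); P.append((M[:3,:3]@p).T[d.ravel()>.2]+M[:3,3])
P=np.vstack(P)
for y in np.arange(-.6,.6,.1):
    print(round(y,1),[ (round(P[m][:,2].max(),2) if (m:=(P[:,0]>x)&(P[:,0]<x+.1)&(P[:,1]>y)&(P[:,1]<y+.1)).sum()>3 else None) for x in np.arange(.1,1,.1)])
def toolR(psi): # tool y along case x heading psi, z down
    y=np.array([np.cos(psi),np.sin(psi),0]);z=np.array([0,0,-1.]);return R.from_matrix(np.c_[np.cross(y,z),y,z])
for t in [(.36,-.40,.42),(.42,-.15,.42),(.45,.1,.36),(.392,.2727,.22),(.392,.2727,.123)]: rel(t,toolR(-.125))
E
```

```text
-0.6 [np.float64(-0.77), np.float64(-0.77), np.float64(-0.36), None, np.float64(0.08), np.float64(0.15), np.float64(0.09), np.float64(0.09), None]
-0.5 [np.float64(-0.77), np.float64(-0.77), np.float64(-0.21), None, np.float64(0.07), np.float64(0.15), np.float64(0.14), None, None]
-0.4 [np.float64(-0.77), np.float64(-0.77), np.float64(-0.1), None, None, None, np.float64(0.15), np.float64(0.13), None]
-0.3 [np.float64(-0.77), np.float64(0.0), np.float64(0.12), np.float64(0.18), np.float64(0.25), np.float64(0.25), np.float64(0.17), np.float64(0.18), None]
-0.2 [np.float64(-0.25), np.float64(0.0), np.float64(0.08), np.float64(0.21), np.float64(0.25), np.float64(0.25), np.float64(0.28), np.float64(0.27), None]
-0.1 [np.float64(0.0), np.float64(0.39), np.float64(0.08), np.float64(0.21), np.float64(0.22), np.float64(0.35), np.float64(0.35), np.float64(0.3), None]
-0.0 [np.float64(0.32), np.float64(0.43), np.float64(0.13), np.float64(0.18), np.float64(0.21), np.float64(0.3), np.float64(0.35), np.float64(0.29), None]
0.1 [np.float64(0.29), np.float64(0.31), np.float64(0.13), np.float64(0.19)
[... 266 characters left out ...]
4(0.0), np.float64(0.08), np.float64(0.08), np.float64(0.07), np.float64(0.01), np.float64(0.34), np.float64(0.3), None]
0.4 [np.float64(-0.77), np.float64(0.0), np.float64(0.01), np.float64(0.02), np.float64(0.02), np.float64(0.01), np.float64(0.34), np.float64(0.33), None]
0.5 [np.float64(-0.77), np.float64(0.0), np.float64(0.02), np.float64(0.02), np.float64(0.02), np.float64(0.01), np.float64(0.35), np.float64(0.34), None]
shift [ 190.5 -121.5 -128.3] turn [-0.01 -0.01 -7.7 ]
shift [ 337.  -332.7 -127.9] turn [-0.01 -0.01 -7.7 ]
shift [ 455.6 -554.7  -67.4] turn [-0.01 -0.01 -7.7 ]
shift [ 464.  -736.5   73. ] turn [-0.01 -0.01 -7.7 ]
shift [ 464.  -736.3  170. ] turn [-0.01 -0.01 -7.7 ]
```

Emit:
{"name": "carry_out", "arguments": {
  "rows": [
    [[20,-10,-40,0,0,0],[50,-30,-80,0,0,0],[95,-60,-128,0,0,0],[120,-75,-128,0,0,0],[145,-90,-128,0,0,0],[168,-105,-128,0,0,-0.5],[190,-121,-128,0,0,-1],[220,-160,-128,0,0,-1.7],[250,-200,-128,0,0,-2.4],[280,-240,-128,0,0,-3.1],[305,-280,-128,0,0,-3.8],[330,-320,-128,0,0,-4.5],[350,-360,-128,0,0,-5.2],[375,-400,-120,0,0,-5.9],[400,-440,-110,0,0,-6.6],[420,-480,-100,0,0,-7.2],[440,-520,-85,0,0,-7.7],[455,-555,-67,0,0,-7.7],[455,-555,-67,0,0,-7.7],[455,-555,-67,0,0,-7.7]]
  ],
  "fingers": 0.35,
  "grip_force": 12
}}

```text
time: 2.1
position: [0.4489, 0.1003, 0.3586]
tool_rot: [0.749, 0.663, -0.001, -0.0]
ft_force: [0.3, -0.8, 0.3]
grip_width: 0.0305
```

```bash
cat >> h.py <<'E'
def toolR(psi): # tool y along case x heading psi, z down
    y=np.array([np.cos(psi),np.sin(psi),0]);z=np.array([0,0,-1.]);return R.from_matrix(np.c_[np.cross(y,z),y,z])
E
python3 - <<'E'
from h import *
o=robot.get_obs(); print({k:np.round(v,3) for k,v in o.items()})
for t in [(.392,.2727,.22),(.392,.2727,.123)]: rel(t,toolR(-.125))
P=[]
for f in('top1','scene1'):
    a=load(f); v,u=np.mgrid[0:400:2,0:640:2]; d=a['depth'][v,u]
    p=np.linalg.inv(a['K'])@np.stack([u,v,np.ones_like(u)]).reshape(3,-1)*d.ravel()
    M=np.linalg.inv(a['camera_from_world']); P.append((M[:3,:3]@p).T[d.ravel()>.2]+M[:3,3])
P=np.vstack(P); m=(P[:,1]>.15)&(P[:,1]<.4)&(P[:,2]>.15)&(P[:,0]>.45); print('wall x min',np.percentile(P[m][:,0],[0,1,5]))
E
```

```text
{'time': np.float64(2.1), 'q': array([-2.400e-02,  2.190e-01,  1.740e+00, -1.000e-03,  1.185e+00,
        9.900e-02]), 'joint_velocities': array([-0.044, -0.016, -0.02 , -0.004, -0.001,  0.   ]), 'joint_torque': array([ 9.5000e-01, -2.8668e+01, -1.7291e+01,  1.5400e-01,  7.2000e-02,
        1.5000e-02]), 'position': array([0.449, 0.1  , 0.359]), 'tool_rot': array([ 0.749,  0.663, -0.001, -0.   ]), 'ft_force': array([ 0.254, -0.751,  0.343]), 'moment': array([-0.042, -0.113, -0.033]), 'grip_width': np.float64(0.031)}
shift [164.3 -77.3 138.7] turn [-0.01  0.01  0.02]
shift [164.3 -77.1 235.7] turn [-0.01  0.01  0.02]
wall x min [0.75553584 0.76322727 0.77765093]
```

Emit:
{"name": "carry_out", "arguments": {
  "rows": [
    [[40,-20,0,0,0,0],[80,-40,30,0,0,0],[120,-58,70,0,0,0],[150,-70,110,0,0,0],[164,-77,139,0,0,0],[164,-77,139,0,0,0],[164,-77,139,0,0,0]]
  ]
}}

```text
time: 2.8
position: [0.3943, 0.2711, 0.2202]
tool_rot: [0.75, 0.662, -0.0, 0.0]
ft_force: [0.5, 0.1, 0.2]
grip_width: 0.0304
```

```bash
python3 - <<'E'
from h import *
c=shot('wrist','w1'); print(proj(c,[.392,.2727,.072]))
rel((.392,.2727,.123),toolR(-.125))
print(robot.get_obs()['position'],np.linalg.inv(c['camera_from_world'])[:3].round(3),c['K'][0,0])
E
```

```text
[319.59308262 203.04102929]
shift [ 1.1 -3.5 98.3] turn [ 0.02 -0.   -0.01]
[0.39515196 0.27112568 0.22133935] [[ 0.992 -0.119 -0.037  0.405]
 [-0.125 -0.95  -0.288  0.35 ]
 [-0.     0.29  -0.957  0.315]] 323.8100480470005
```

View pics/w1.png

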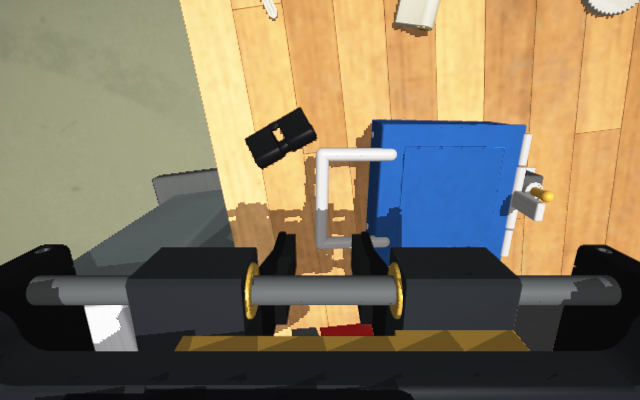

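Wrist view: the bar runs from (322,152) to (322,245), midway between the fingertips and parallel to the pads. So yaw is good and the offset is about 2 mm. Next: descend and pinch.

Emit:
{"name": "carry_out", "arguments": {
  "rows": [
    [[2,-2,30,0,0,0],[2,-2,60,0,0,0],[2,-2,85,0,0,0],[2,-2,98,0,0,0],[2,-2,98,0,0,0],[2,-2,98,0,0,0]]
  ]
}}

```text
time: 3.45
position: [0.3938, 0.2737, 0.1239]
tool_rot: [0.75, 0.661, 0.002, 0.001]
ft_force: [-1.0, -0.1, 0.7]
grip_width: 0.0306
```

Emit:
{"name": "carry_out", "arguments": {
  "rows": [
    [[0,0,0,0,0,0],[0,0,0,0,0,0],[0,0,0,0,0,0],[0,0,0,0,0,0],[0,0,0,0,0,0],[0,0,0,0,0,0]]
  ],
  "fingers": 0,
  "grip_force": 15
}}

```text
time: 4.05
position: [0.3929, 0.2743, 0.1225]
tool_rot: [0.75, 0.662, 0.001, 0.001]
ft_force: [3.3, -2.3, 0.4]
grip_width: 0.0093
```

```bash
python3 - <<'E'
from h import *
o=robot.get_obs(); Rt=R.from_quat(o['tool_rot']); print({k:np.round(v,4) for k,v in o.items()})
# arc in the tool frame; hinge 160 from bar
g=o['position']+Rt.apply([0,0,.051]); print('grasp',g)
th0=np.arcsin((.072-.056)/.16); 
for th in np.arange(.1,2.0,.1):
    dx=.16*(np.cos(th0)-np.cos(th)); dz=.16*(np.sin(th)-np.sin(th0)); w=np.array([dx*np.cos(-.125),dx*np.sin(-.125),dz])
    print(round(th,2),(Rt.inv().apply(w)*1000).round(0))
E
```

```text
{'time': np.float64(4.05), 'q': array([ 3.7600e-01,  6.3180e-01,  1.9321e+00, -7.0000e-04,  5.7520e-01,
        5.0140e-01]), 'joint_velocities': array([-0.0008,  0.0022, -0.0009,  0.0017, -0.001 , -0.0014]), 'joint_torque': array([  2.0593, -36.8416,  -4.9053,   0.5423,   0.689 ,  -0.0834]), 'position': array([0.3929, 0.2743, 0.1225]), 'tool_rot': array([7.498e-01, 6.616e-01, 1.100e-03, 6.000e-04]), 'ft_force': array([ 3.3386, -2.3346,  0.4105]), 'moment': array([-0.3847, -0.6643, -0.053 ]), 'grip_width': np.float64(0.0093)}
grasp [0.39300935 0.27437164 0.07149691]
0.1 [-0. -0.  0.]
0.2 [  0.   2. -16.]
0.3 [  0.   6. -31.]
0.4 [  0.  12. -46.]
0.5 [  0.  19. -61.]
0.6 [  0.  27. -74.]
0.7 [  0.  37. -87.]
0.8 [  0.  48. -99.]
0.9 [   0.   60. -109.]
1.0 [   0.   73. -118.]
1.1 [   0.   87. -126.]
1.2 [   0.  102. -133.]
1.3 [   0.  117. -138.]
1.4 [   0.  132. -141.]
1.5 [   0.  148. -143.]
1.6 [   0.  164. -144.]
1.7 [   0.  180. -142.]
1.8 [   0.  196. -139.]
1.9 [   0.  211. -135.]
```

Emit:
{"name": "carry_out", "arguments": {
  "rows": [
    [[0,1,-8,0,0,0],[0,2,-16,0,0,0],[0,4,-24,0,0,0],[0,6,-31,0,0,0],[0,9,-39,0,0,0],[0,12,-46,0,0,0]]
  ]
}}

```text
time: 4.65
position: [0.404, 0.2727, 0.1683]
tool_rot: [0.75, 0.662, 0.0, -0.0]
ft_force: [4.1, -2.0, -5.4]
grip_width: 0.0094
```

Emit:
{"name": "carry_out", "arguments": {
  "rows": [
    [[0,3,-8,0,0,0],[0,7,-15,0,0,0],[0,11,-22,0,0,0],[0,15,-28,0,0,0],[0,20,-35,0,0,0],[0,25,-41,0,0,0],[0,30,-47,0,0,0],[0,36,-53,0,0,0],[0,42,-58,0,0,0],[0,48,-63,0,0,0],[0,55,-68,0,0,0],[0,61,-72,0,0,0]]
  ]
}}

```text
time: 5.85
position: [0.4607, 0.2649, 0.241]
tool_rot: [0.75, 0.662, -0.004, -0.003]
ft_force: [-8.9, 0.1, 5.9]
grip_width: 0.0091
```

```bash
cat >> h.py <<'E'
def lid(b0=(.393,.2744,.0715)):
    o=robot.get_obs(); g=o['position']+R.from_quat(o['tool_rot']).apply([0,0,.051])
    x=np.array([np.cos(-.125),np.sin(-.125),0]); 
    H=np.array(b0)+.1592*x; H[2]=.056; r=g-H; th=np.arctan2(r[2],-r@x); t=np.sin(th)*x+np.array([0,0,np.cos(th)])
    F=o['ft_force']; rad=-np.cos(th)*x+np.array([0,0,np.sin(th)])
    print('t',o['time'],'th',round(th,4),'r',round(np.hypot(r[2],r@x),4),'push',round(-F@t,2),'radial',round(-F@rad,2),'F',F.round(2),'w',o['grip_width'].round(4))
E
python3 -c "
from h import *
lid()"
```

```text
Traceback (most recent call last):
  File "h.py", line 26, in lid
    print('t',o['time'],'th',round(th,4),'r',round(np.hypot(r[2],r@x),4),'push',round(-F@t,2),'radial',round(-F@rad,2),'F',F.round(2),'w',o['grip_width'].round(4))
                                                                                                                                          ^^^^^^^^^^^^^^^^^^^^^
AttributeError: 'float' object has no attribute 'round'
```

```bash
sed -i "s/o\['grip_width'\].round(4)/round(float(o['grip_width']),4),'g',g.round(4)/" h.py; python3 -c "
from h import *
lid()"
```

```text
t 5.85 th 0.9723 r 0.1622 push 4.02 radial -9.86 F [-8.93  0.14  5.88] w 0.0091 g [0.4602 0.2648 0.19  ]
```

Emit:
{"name": "carry_out", "arguments": {
  "rows": [
    [[0,-1,-2,0,0,0],[0,-1,-2,0,0,0]]
  ]
}}

```text
time: 6.05
position: [0.4627, 0.2647, 0.2429]
tool_rot: [0.75, 0.662, -0.001, 0.0]
ft_force: [-2.7, -3.2, 3.9]
grip_width: 0.0093
```

```bash
python3 -c "
from h import *
lid()"
```

```text
t 6.05 th 0.9918 r 0.1624 push -0.19 radial -4.53 F [-2.74 -3.16  3.89] w 0.0093 g [0.4627 0.2646 0.1919]
```

Emit:
{"name": "carry_out", "arguments": {
  "rows": [
    [[0,8,-6,0,0,0],[0,15,-10,0,0,0],[0,22,-14,0,0,0],[0,29,-17,0,0,0],[0,37,-19,0,0,0],[0,44,-22,0,0,0],[0,52,-24,0,0,0]]
  ]
}}

```text
time: 6.75
position: [0.5149, 0.2577, 0.2668]
tool_rot: [0.75, 0.662, -0.002, 0.0]
ft_force: [-4.1, -4.2, 0.2]
grip_width: 0.0096
```

```bash
python3 -c "
from h import *
lid()"
```

```text
t 6.75 th 1.3477 r 0.1639 push 3.39 radial -0.98 F [-4.08 -4.21  0.2 ] w 0.0096 g [0.5148 0.2575 0.2158]
```

Emit:
{"name": "carry_out", "arguments": {
  "rows": [
    [[0,4,-1,0,0,0],[0,8,-2,0,0,0],[0,12,-2,0,0,0],[0,16,-3,0,0,0]]
  ]
}}

```text
time: 7.15
position: [0.5311, 0.2556, 0.2699]
tool_rot: [0.75, 0.662, -0.001, 0.001]
ft_force: [-3.4, -4.0, 0.4]
grip_width: 0.0091
```

```bash
python3 -c "
from h import *
lid()"
```

```text
t 7.15 th 1.4497 r 0.1641 push 2.83 radial -0.77 F [-3.43 -4.04  0.42] w 0.0091 g [0.5311 0.2555 0.2189]
```

Emit:
{"name": "carry_out", "arguments": {
  "rows": [
    [[0,4,0,0,0,0],[0,8,-1,0,0,0],[0,12,-1,0,0,0],[0,16,-1,0,0,0]]
  ]
}}

```text
time: 7.55
position: [0.5472, 0.2536, 0.271]
tool_rot: [0.75, 0.662, -0.001, 0.001]
ft_force: [-3.6, -5.0, 2.6]
grip_width: 0.0091
```

Emit:
{"name": "carry_out", "arguments": {
  "rows": [
    [[0,2,0,0,0,0],[0,4,0,0,0,0],[0,6,0,0,0,0]]
  ]
}}

```text
time: 7.85
position: [0.5532, 0.2528, 0.271]
tool_rot: [0.75, 0.662, -0.001, 0.001]
ft_force: [-2.3, -5.9, 1.0]
grip_width: 0.0095
```

Emit:
{"name": "carry_out", "arguments": {
  "rows": [
    [[0,2,0,0,0,0],[0,4,0,0,0,0],[0,5,0,0,0,0]]
  ]
}}

```text
time: 8.15
position: [0.5582, 0.2522, 0.2709]
tool_rot: [0.75, 0.662, -0.001, 0.001]
ft_force: [-3.4, -4.5, 1.6]
grip_width: 0.0093
```

Emit:
{"name": "carry_out", "arguments": {
  "rows": [
    [[0,2,0,0,0,0],[0,4,0,0,0,0],[0,5,0.5,0,0,0]]
  ]
}}

```text
time: 8.45
position: [0.5625, 0.2517, 0.2707]
tool_rot: [0.75, 0.662, -0.001, 0.0]
ft_force: [-4.7, -4.1, 5.9]
grip_width: 0.0092
```

Emit:
{"name": "carry_out", "arguments": {
  "rows": [
    [[0,2,0.3,0,0,0],[0,4,0.6,0,0,0],[0,4,0.6,0,0,0]]
  ]
}}

```text
time: 8.75
position: [0.5655, 0.2513, 0.2705]
tool_rot: [0.75, 0.662, -0.002, -0.001]
ft_force: [-7.3, -4.5, 7.8]
grip_width: 0.009
```

Emit:
{"name": "carry_out", "arguments": {
  "rows": [
    [[0,2,0.3,0,0,0],[0,4,0.6,0,0,0],[0,4,0.6,0,0,0]]
  ]
}}

```text
time: 9.05
position: [0.568, 0.251, 0.2702]
tool_rot: [0.75, 0.662, -0.003, -0.002]
ft_force: [-10.7, -4.7, 10.2]
grip_width: 0.0089
```

```bash
python3 -c "
from h import *
lid()"
```

```text
t 9.05 th 1.6747 r 0.1641 push 11.04 radial -9.07 F [-10.71  -4.75  10.17] w 0.0089 g [0.5677 0.2509 0.2192]
```

Emit:
{"name": "carry_out", "arguments": {
  "rows": [
    [[0,0,-1.5,0,0,0],[0,0,-1.5,0,0,0],[0,0,-1.5,0,0,0],[0,0,-1.5,0,0,0],[0,0,-1.5,0,0,0]]
  ]
}}

```text
time: 9.55
position: [0.5679, 0.251, 0.2704]
tool_rot: [0.75, 0.662, -0.004, -0.002]
ft_force: [-8.9, -4.4, 3.9]
grip_width: 0.0092
```

```bash
python3 -c "
from h import *
lid()
shot('scene','s2')"
```

```text
t 9.55 th 1.6739 r 0.1642 push 8.64 radial -2.98 F [-8.91 -4.39  3.85] w 0.0092 g [0.5675 0.2509 0.2194]
```

View pics/s2.png

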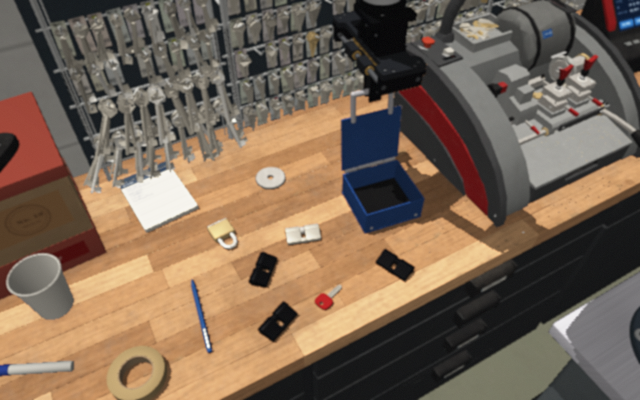

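The lid stands past vertical. Push is 8.6 N against 3 N when free, and it has risen steadily since x≈0.562, so the heel is on the bolt. I'll press 1 mm more, hold, relax and let go.

Emit:
{"name": "carry_out", "arguments": {
  "rows": [
    [[0,1,0,0,0,0],[0,1,0,0,0,0],[0,1,0,0,0,0],[0,1,0,0,0,0],[0,1,0,0,0,0],[0,1,0,0,0,0]]
  ]
}}

```text
time: 10.2
position: [0.5681, 0.251, 0.2703]
tool_rot: [0.75, 0.662, -0.004, -0.003]
ft_force: [-11.0, -3.7, 6.0]
grip_width: 0.009
```

Emit:
{"name": "carry_out", "arguments": {
  "rows": [
    [[0,-1,0,0,0,0],[0,-2,0,0,0,0],[0,-3,0,0,0,0],[0,-3.5,0,0,0,0]]
  ]
}}

```text
time: 10.6
position: [0.5666, 0.2512, 0.2704]
tool_rot: [0.75, 0.662, -0.002, -0.001]
ft_force: [-6.0, -3.3, 2.3]
grip_width: 0.0091
```

Emit:
{"name": "carry_out", "arguments": {
  "rows": [
    [[0,0,0,0,0,0],[0,0,0,0,0,0],[0,0,0,0,0,0],[0,0,0,0,0,0]]
  ],
  "fingers": 0.35
}}

```text
time: 11.0
position: [0.5697, 0.2526, 0.2709]
tool_rot: [0.75, 0.662, 0.002, 0.001]
ft_force: [-1.3, -0.7, -0.2]
grip_width: 0.0284
```

Emit:
{"name": "carry_out", "arguments": {
  "rows": [
    [[0,0,-20,0,0,0],[0,0,-50,0,0,0],[0,0,-80,0,0,0],[0,0,-80,0,0,0]]
  ]
}}

```text
time: 11.4
position: [0.5712, 0.2531, 0.3557]
tool_rot: [0.75, 0.662, 0.006, 0.003]
ft_force: [0.7, 1.4, 0.8]
grip_width: 0.0304
```

```bash
python3 - <<'E'
from h import *
a=shot('top','top2'); b=shot('scene','s3')
im=np.vstack([cv2.resize(a['color'][150:300,270:430,::-1],(600,300*2-300+0),interpolation=cv2.INTER_CUBIC),cv2.resize(b['color'][80:240,260:460,::-1],(600,300))])
c1=cv2.resize(a['color'][140:290,270:430,::-1],None,fx=2.5,fy=2.5,interpolation=cv2.INTER_CUBIC)
c2=cv2.resize(b['color'][85:235,280:440,::-1],None,fx=2.5,fy=2.5,interpolation=cv2.INTER_CUBIC)
cv2.imwrite('pics/c2.png',np.hstack([c1,c2]))
E
```

```text
(no output)
```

View pics/c2.png

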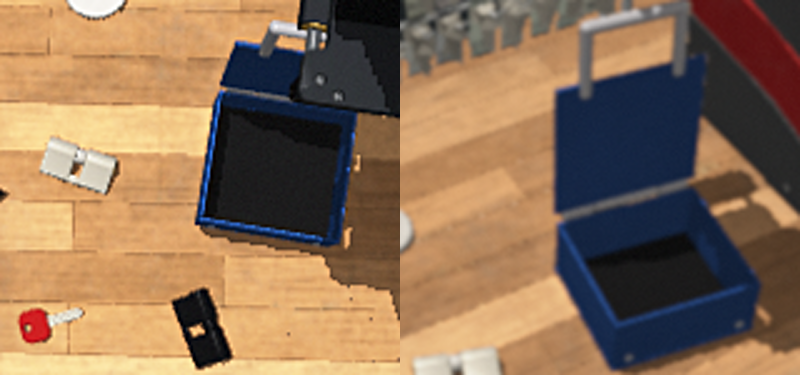

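View: the lid stands just past vertical and the case is open with an empty floor. The silver cylinder, key and black piece are all where they were. Next, the cylinder.

```bash
python3 - <<'E'
from h import *
a=load('top2'); f=lambda x,y:(270+x/2.5,140+y/2.5)
C=np.array([px(a,*f(*p),z=.052) for p in [(217,92),(357,110),(340,243),(197,225)]]); print('rim',C.round(4).tolist(),C.mean(0).round(4))
P=[]
for n in('top1','scene1'):
    b=load(n); v,u=np.mgrid[0:400:2,0:640:2]; d=b['depth'][v,u]
    p=np.linalg.inv(b['K'])@np.stack([u,v,np.ones_like(u)]).reshape(3,-1)*d.ravel()
    M=np.linalg.inv(b['camera_from_world']); P.append((M[:3,:3]@p).T[d.ravel()>.2]+M[:3,3])
P=np.vstack(P); m=(P[:,0]>.4)&(P[:,0]<.6)&(P[:,2]>.09)&(P[:,1]<.2); print('machine y max',np.percentile(P[m][:,1],[95,99,100]))
rel((.494,.427,.30),toolR(-.28)); rel((.494,.427,.20),toolR(-.28))
E
```

```text
rim [[0.5522, 0.3117, 0.052], [0.5398, 0.196, 0.052], [0.4298, 0.2109, 0.052], [0.4416, 0.327, 0.052]] [0.4908 0.2614 0.052 ]
machine y max [0.10898138 0.11055762 0.11364225]
shift [163.9 -96.2  51.2] turn [ 0.03 -0.01  1.11]
shift [163.7 -96.5 151.2] turn [ 0.03 -0.01  1.11]
```

Emit:
{"name": "carry_out", "arguments": {
  "rows": [
    [[40,0,0,0,0,0],[80,-20,0,0,0,0.4],[120,-60,20,0,0,0.8],[150,-85,50,0,0,1.1],[164,-96,90,0,0,1.1],[164,-96,125,0,0,1.1],[164,-96,150,0,0,1.1],[164,-96,150,0,0,1.1],[164,-96,150,0,0,1.1]]
  ],
  "fingers": 0.7
}}

```text
time: 12.4
position: [0.493, 0.4267, 0.1991]
tool_rot: [0.798, 0.602, -0.001, -0.0]
ft_force: [0.4, -0.1, 0.9]
grip_width: 0.0612
```

```bash
python3 - <<'E'
from h import *
c=shot('wrist','w2'); print(proj(c,[.494,.427,.018]))
cv2.imwrite('pics/w2c.png',cv2.resize(c['color'][60:260,200:440,::-1],(720,600),interpolation=cv2.INTER_CUBIC))
E
```

```text
[324.00612081 192.32670487]
```

View pics/w2c.png

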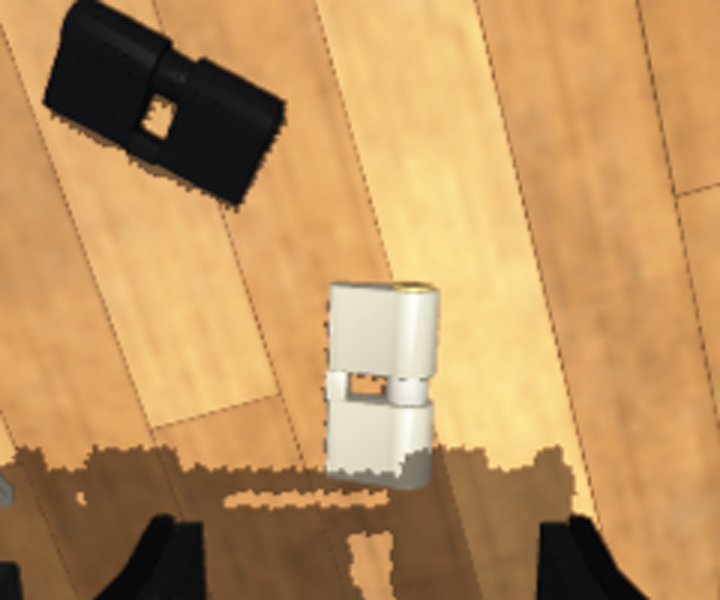

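```bash
python3 - <<'E'
from h import *
c=load('w2')
C=np.array([px(c,200+x/3,60+y/3,z=z) for x,y,z in [(330,283,.012),(438,290,.012),(432,487,.012),(327,477,.012)]]); print(C.round(4).tolist()); m=C.mean(0); print(m)
d=(C[0]+C[1]-C[2]-C[3]); psi=np.arctan2(d[1],d[0])-np.pi/2; print(psi, np.linalg.norm(C[0]-C[1]),np.linalg.norm(d)/2)
rel((m[0],m[1],.073),toolR(psi)); print(robot.get_obs()['position'])
E
```

```text
[[0.4912, 0.4619, 0.012], [0.5209, 0.4513, 0.012], [0.5034, 0.3923, 0.012], [0.4731, 0.4044, 0.012]]
[0.49718128 0.42746703 0.012     ]
-0.29711531761002496 0.03154811076126581 0.06091271142155472
shift [  1.2   3.  127.6] turn [ 0.01 -0.01  0.13]
[0.49381625 0.42700858 0.2005752 ]
```

Emit:
{"name": "carry_out", "arguments": {
  "rows": [
    [[1,3,40,0,0,0.1],[1,3,80,0,0,0.1],[1,3,105,0,0,0.1],[1,3,118,0,0,0.1],[1,3,124,0,0,0.1],[1,3,124,0,0,0.1],[1,3,124,0,0,0.1]]
  ]
}}

```text
time: 13.15
position: [0.4974, 0.4276, 0.0778]
tool_rot: [0.803, 0.596, 0.002, 0.0]
ft_force: [0.2, -0.8, 0.3]
grip_width: 0.0604
```

Emit:
{"name": "carry_out", "arguments": {
  "rows": [
    [[0,0,0,0,0,0],[0,0,0,0,0,0],[0,0,0,0,0,0],[0,0,0,0,0,0],[0,0,0,0,0,0],[0,0,0,0,0,0]]
  ],
  "fingers": 0,
  "grip_force": 25
}}

```text
time: 13.75
position: [0.4962, 0.427, 0.0763]
tool_rot: [0.803, 0.597, 0.0, -0.0]
ft_force: [-0.8, -0.5, 1.0]
grip_width: 0.0307
```

Emit:
{"name": "carry_out", "arguments": {
  "rows": [
    [[0,0,-10,0,0,0],[0,0,-30,0,0,0],[0,0,-60,0,0,0],[0,0,-95,0,0,0],[0,0,-125,0,0,0],[0,0,-125,0,0,0]]
  ]
}}

```text
time: 14.35
position: [0.4985, 0.4284, 0.2063]
tool_rot: [0.803, 0.597, 0.005, 0.0]
ft_force: [1.8, -0.2, -2.1]
grip_width: 0.031
```

```bash
python3 - <<'E'
from h import *
t=toolR(-.125-np.pi/2)
o=robot.get_obs(); print(o['q'].round(2),o['grip_width'],o['position'])
rel((.487,.262,.20),t)
E
```

```text
[0.54 0.67 1.43 0.   1.04 0.83] 0.031017550527883513 [0.4984932  0.42839796 0.20632389]
shift [-162.7   36.9    5.3] turn [ 0.   -0.08 10.05]
```

Emit:
{"name": "carry_out", "arguments": {
  "rows": [
    [[0,0,0,0,0,0.8],[0,0,0,0,0,1.6],[0,0,0,0,0,2.5],[0,0,0,0,0,3.4],[0,0,0,0,0,4.3],[0,0,0,0,0,5.2],[0,0,0,0,0,6.1],[-15,3,0,0,0,7],[-35,8,0,0,0,7.9],[-55,12,0,0,0,8.8],[-75,16,0,0,0,9.6],[-95,21,0,0,0,10.05],[-115,26,2,0,0,10.05],[-135,31,3,0,0,10.05],[-150,34,4,0,0,10.05],[-163,37,5,0,0,10.05],[-163,37,5,0,0,10.05],[-163,37,5,0,0,10.05]]
  ]
}}

```text
time: 16.15
position: [0.4848, 0.2603, 0.196]
tool_rot: [0.998, -0.063, 0.0, -0.0]
ft_force: [-0.7, -0.2, -2.0]
grip_width: 0.0311
```

```bash
python3 - <<'E'
from h import *
t=toolR(-.125-np.pi/2)
o=robot.get_obs(); print(o['q'].round(2),o['grip_width'],o['position'])
rel((.487,.262,.081),t)
a=shot('top','top3'); b=shot('scene','s4'); w=shot('wrist','w3')
c=[cv2.resize(x['color'][:,:,::-1][s],(400,300),interpolation=cv2.INTER_CUBIC) for x,s in((a,np.s_[130:280,280:480]),(b,np.s_[40:240,270:537]),(w,np.s_[0:400,50:583]))]
cv2.imwrite('pics/c3.png',np.vstack([np.hstack(c[:2]),np.hstack([c[2],c[2]*0])]))
E
```

```text
[0.29 0.56 1.71 0.   0.87 1.99] 0.031082481047783262 [0.48483577 0.26029286 0.19596779]
shift [  1.9  -1.9 115. ] turn [-0. -0. -0.]
```

View pics/c3.png

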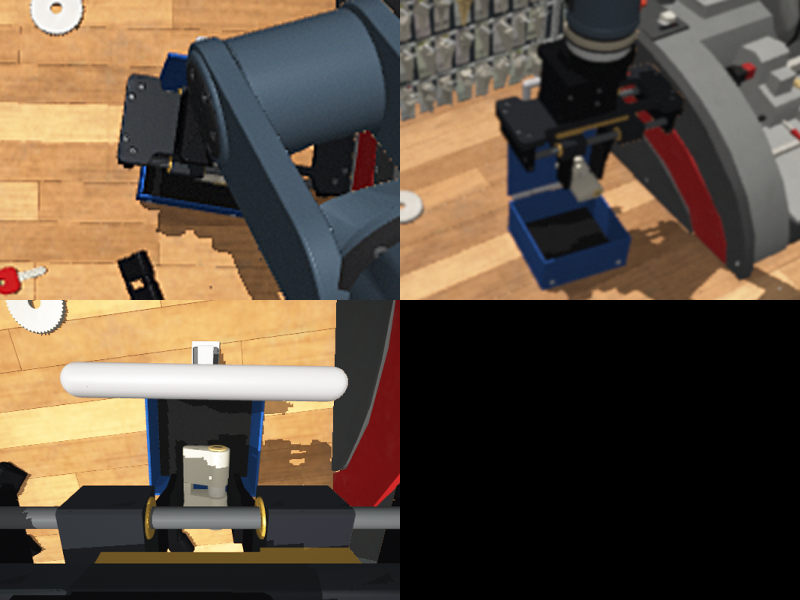

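The cylinder is held at crop (207,475). But the wrist camera now overhangs the lid bar, so its mount could hit the lid on the way down. I'll go up and turn the tool 180° so the camera faces the front.

Emit:
{"name": "carry_out", "arguments": {
  "rows": [
    [[2,-2,-30,0,0,0],[2,-2,-60,0,0,0],[2,-2,-90,0,0,0],[2,-2,-110,0,0,0],[2,-2,-110,0,0,-1],[2,-2,-110,0,0,-2],[2,-2,-110,0,0,-3],[2,-2,-110,0,0,-4],[2,-2,-110,0,0,-5],[2,-2,-110,0,0,-6],[2,-2,-110,0,0,-7],[2,-2,-110,0,0,-8],[2,-2,-110,0,0,-9],[2,-2,-110,0,0,-10],[2,-2,-110,0,0,-11],[2,-2,-110,0,0,-11.25],[2,-2,-110,0,0,-11.25]]
  ]
}}

```text
time: 18.0
position: [0.4867, 0.2625, 0.3061]
tool_rot: [0.75, 0.662, 0.0, -0.0]
ft_force: [0.7, -0.6, -2.0]
grip_width: 0.0313
```

Emit:
{"name": "carry_out", "arguments": {
  "rows": [
    [[0,0,0,0,0,-1],[0,0,0,0,0,-2],[0,0,0,0,0,-3],[0,0,0,0,0,-4],[0,0,0,0,0,-5],[0,0,0,0,0,-6],[0,0,0,0,0,-7],[0,0,0,0,0,-8],[0,0,0,0,0,-9],[0,0,0,0,0,-10],[0,0,0,0,0,-11],[0,0,0,0,0,-11.25],[0,0,0,0,0,-11.25]]
  ]
}}

```text
time: 19.3
position: [0.4868, 0.2623, 0.3061]
tool_rot: [0.063, 0.998, 0.0, 0.0]
ft_force: [-0.8, -0.5, -1.9]
grip_width: 0.0311
```

```bash
python3 - <<'E'
from h import *
t=toolR(-.125+np.pi/2)
o=robot.get_obs(); print(o['q'].round(2),o['grip_width'],o['position'])
rel((.487,.262,.18),t);rel((.487,.262,.082),t)
b=shot('scene','s5'); w=shot('wrist','w4')
c=[cv2.resize(x['color'][:,:,::-1][s],(400,400),interpolation=cv2.INTER_CUBIC) for x,s in((b,np.s_[60:200,320:460]),(w,np.s_[60:300,200:440]))]
cv2.imwrite('pics/c4.png',np.hstack(c))
E
```

```text
[ 0.29  0.41  1.6   0.    1.13 -1.15] 0.031137825420376908 [0.48677193 0.26230426 0.30606788]
shift [ -0.3  -0.3 126.1] turn [ 0.  0. -0.]
shift [-2.000e-01 -3.000e-01  2.241e+02] turn [ 0.  0. -0.]
```

View pics/c4.png

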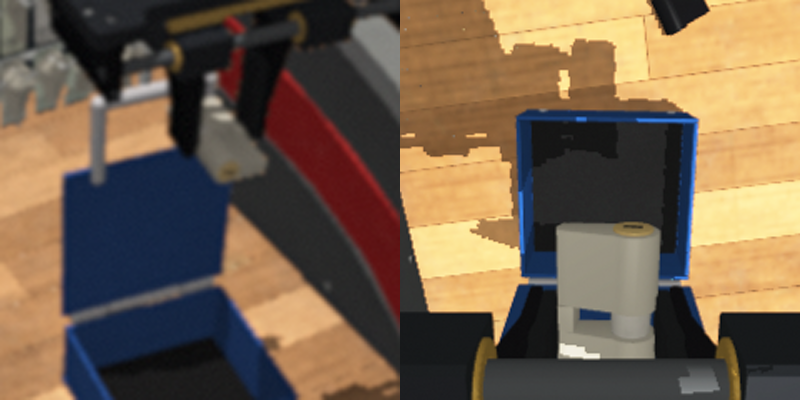

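```bash
python3 - <<'E'
from h import *
c=load('w4'); k=240/400
for X in (575,595,620,640):
    print(X,[ (Y,*px(c,200+(X-400)*k,60+Y*k)[[0,2]].round(4)) for Y in (245,260,275,290,345,355)])
E
```

```text
575 [(245, np.float64(0.4598), np.float64(0.243)), (260, np.float64(0.4648), np.float64(0.2427)), (275, np.float64(0.4694), np.float64(0.2435)), (290, np.float64(0.475), np.float64(0.2421)), (345, np.float64(0.494), np.float64(0.2428)), (355, np.float64(0.497), np.float64(0.2439))]
595 [(245, np.float64(0.46), np.float64(0.2447)), (260, np.float64(0.465), np.float64(0.2444)), (275, np.float64(0.4697), np.float64(0.2448)), (290, np.float64(0.4746), np.float64(0.2449)), (345, np.float64(0.4938), np.float64(0.2446)), (355, np.float64(0.4975), np.float64(0.2444))]
620 [(245, np.float64(0.4601), np.float64(0.2473)), (260, np.float64(0.4648), np.float64(0.2474)), (275, np.float64(0.4695), np.float64(0.2477)), (290, np.float64(0.4745), np.float64(0.2474)), (345, np.float64(0.4934), np.float64(0.2471)), (355, np.float64(0.4958), np.float64(0.2491))]
640 [(245, np.float64(0.4607), np.float64(0.2478)), (260, np.float64(0.4649), np.float64(0.2491)), (275, np.float64(0.4699), np.float64(0.2487)), (290, np.float64(0.4747), np.float64(0.2489)), (345, np.float64(0.4938), np.float64(0.2478)), (355, np.float64(0.4969), np.float64(0.2487))]
```

Depth shows the held cylinder is level along its length. Lower it now.

Emit:
{"name": "carry_out", "arguments": {
  "rows": [
    [[0,0,25,0,0,0],[0,0,50,0,0,0],[0,0,75,0,0,0],[0,0,100,0,0,0],[0,0,125,0,0,0],[0,0,150,0,0,0],[0,0,170,0,0,0],[0,0,190,0,0,0],[0,0,205,0,0,0],[0,0,215,0,0,0],[0,0,218,0,0,0],[0,0,218,0,0,0]]
  ]
}}

```text
time: 20.6
position: [0.487, 0.262, 0.0879]
tool_rot: [0.063, 0.998, -0.0, -0.0]
ft_force: [-0.3, -0.4, -1.3]
grip_width: 0.0311
```

Emit:
{"name": "carry_out", "arguments": {
  "rows": [
    [[0,0,1,0,0,0],[0,0,2,0,0,0],[0,0,3,0,0,0],[0,0,4,0,0,0],[0,0,5,0,0,0],[0,0,6,0,0,0],[0,0,6,0,0,0]]
  ]
}}

```text
time: 21.3
position: [0.4868, 0.2619, 0.0819]
tool_rot: [0.062, 0.998, -0.0, -0.0]
ft_force: [-0.2, -0.6, -2.3]
grip_width: 0.0315
```

Emit:
{"name": "carry_out", "arguments": {
  "rows": [
    [[0,0,0.5,0,0,0],[0,0,1,0,0,0],[0,0,1.5,0,0,0],[0,0,2,0,0,0],[0,0,2,0,0,0]]
  ]
}}

```text
time: 21.8
position: [0.4868, 0.2619, 0.08]
tool_rot: [0.062, 0.998, -0.0, -0.0]
ft_force: [-0.3, 0.4, -2.2]
grip_width: 0.0315
```

Emit:
{"name": "carry_out", "arguments": {
  "rows": [
    [[0,0,0.5,0,0,0],[0,0,1,0,0,0],[0,0,1,0,0,0]]
  ]
}}

```text
time: 22.1
position: [0.4869, 0.2619, 0.0792]
tool_rot: [0.062, 0.998, 0.0, 0.0]
ft_force: [-1.1, 0.4, 0.2]
grip_width: 0.0313
```

Floor contact: Fz went from −2.2 to +0.2 N, so the weight is off. Open modestly and withdraw.

Emit:
{"name": "carry_out", "arguments": {
  "rows": [
    [[0,0,0,0,0,0],[0,0,0,0,0,0],[0,0,0,0,0,0],[0,0,0,0,0,0],[0,0,0,0,0,0]]
  ],
  "fingers": 0.56
}}

```text
time: 22.6
position: [0.487, 0.2619, 0.0791]
tool_rot: [0.062, 0.998, 0.0, 0.0]
ft_force: [-0.1, 0.7, -0.7]
grip_width: 0.0482
```

Emit:
{"name": "carry_out", "arguments": {
  "rows": [
    [[0,0,-15,0,0,0],[0,0,-40,0,0,0],[0,0,-80,0,0,0],[0,0,-120,0,0,0],[0,0,-160,0,0,0],[0,0,-200,0,0,0],[0,0,-230,0,0,0],[40,0,-230,0,0,0],[80,0,-230,0,0,0],[80,0,-230,0,0,0]]
  ]
}}

```text
time: 23.6
position: [0.4014, 0.2715, 0.3087]
tool_rot: [0.061, 0.998, -0.001, -0.003]
ft_force: [0.3, -0.3, 0.3]
grip_width: 0.0489
```

```bash
python3 - <<'E'
from h import *
o=robot.get_obs(); print(o['position'],o['ft_force'],o['time'])
b=shot('scene','s6'); w=shot('wrist','w5')
c=[cv2.resize(x['color'][:,:,::-1][s],(400,400),interpolation=cv2.INTER_CUBIC) for x,s in((b,np.s_[80:300,240:460]),(w,np.s_[0:400,120:520]))]
cv2.imwrite('pics/c5.png',np.hstack(c))
E
```

```text
[0.4014476  0.27146472 0.30870303] [ 0.33387687 -0.29245829  0.33493835] 23.6
```

View pics/c5.png

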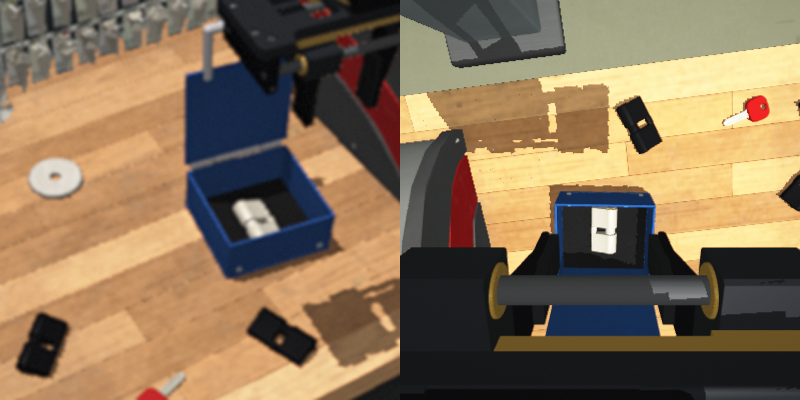

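The cylinder lies flat at the middle of the floor (scene crop (255,217)) and the lid is still up. One numeric check of the lid angle and cylinder, then hand-in.

```bash
python3 - <<'E'
from h import *
def lidang(f):
    c=load(f); s=220/400
    P=[]
    for Y in range(100,150,4):
        for X in range(195,240,4):
            u,v=240+X*s,80+Y*s
            if c['depth'][int(v),int(u)]>.2: P.append(px(c,int(u),int(v)))
    P=np.array(P); n=np.linalg.svd(P-P.mean(0))[2][2]; n*=np.sign(n[0]); print(f,P.mean(0).round(3),'theta',round(np.pi/2-np.arctan2(n[2],n@[np.cos(-.125),np.sin(-.125),0])*1,3))
for f in('s2','s3','s6'): lidang(f)
c=load('w5'); Q=[px(c,120+X,Y) for X,Y in((197,218),(210,218),(197,245),(210,245),(203,218),(203,245))]; print(np.round(Q,4).tolist())
E
```

```text
s2 [0.557 0.276 0.101] theta 1.676
s3 [0.556 0.277 0.103] theta 1.635
s6 [0.556 0.277 0.103] theta 1.644
[[0.4689, 0.2559, 0.0163], [0.4684, 0.2725, 0.0233], [0.5064, 0.2511, 0.0159], [0.5058, 0.2682, 0.0216], [0.4685, 0.2637, 0.02], [0.5064, 0.259, 0.0181]]
```

```bash
python3 -c "
from h import *
print(robot.hand_in())"
```

```text
the job is handed in; nothing more can be done
None
```

The lid is open at the bolt, the silver cylinder lies flat on the case floor, and the job is handed in at about 24 s. No verdict is reported.

- **Lid:** I swung it by the bar until the heel met the bolt, with the push rising from about bar x = 0.562 m. It was held for about 1 s at 9–11 N, against about 3 N when the lid was moving free. That is about 6–8 N extra, under the 13 N limit. I then relaxed the push and let go.
- **Lid angle:** The depth fits were noisy: 1.68 rad while pressed, then 1.64 rad both after release and at the end. First touch was about 1.63 rad, so the lid should still be touching the bolt. I did not see the heel-to-bolt gap directly, or check the bolt's height after pressing.
- **Cylinder:** It was lowered until the floor took its weight, then released. It lies within about 6 mm of the middle of the case. Its top is at about 18–22 mm, so the centre is at about 13 mm, and its height changes by no more than about 2 mm along its length.
- **Bystanders:** The wheel and key look unmoved in the last picture. The padlock was outside that view, but the arm never went near it. The gripper was clear of everything at hand-in.

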